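# Close the bench caliper on a salvaged heat sink

### The arm

A 7-joint arm with a two-finger parallel gripper is mounted at the origin on the work surface. World frame = base frame: x ahead of the robot, y to its left, z up, the work surface at z = 0. Lengths are in m, angles in rad, forces in N, time in s.
With the tool pointing down it reaches from about 0.4 to 0.9 m from the base axis. Payload 5.6 kg.
Tool frame: the origin (TCP) lies on the centre line of the jaws, within the pads' length; the fingertips stand 17 mm ahead of it and the grasp point (between the pads) lies 2 mm behind it; z points along the fingers, y is the line along which they close (so a half turn about z gives the same grasp; the last joint's range is limited). The gripper opens to 92 mm and grips with 3 to 60 N. Pads are 20 mm wide; open, the fingers measure 128 mm over their backs; the gripper's body (75 mm by 189 mm) begins 69 mm behind the grasp point.
Start: joints at [1.074, 0.468, -0.012, 1.603, 0.006, 1.071, -0.056], TCP at [0.285, -0.584, 0.232] pointing down, gripper open.
Joint ranges: [-2.53, 2.53], [-0.31, 2.02], [-1.57, 1.55], [0.28, 2.44], [-1.29, 4.43], [0.15, 1.84], [-2.92, 2.92]. Speed limits (rad/s): [2.57, 2.57, 3.14, 3.14, 3.14, 3.14, 3.14].

### API

Orientations are given as a unit quaternion [w, x, y, z].
In Python, from bench import read_state, get_image, get_calibration, sign_off gives the robot as it stands.
- The arm moves only by the shell command python3 -m handwheel 'ROWS' [FORCE]. ROWS is text: rows parted by semicolons, each of 5 numbers parted by spaces: the shift along the tool's x, y, z in m, then the turn about the tool's z in degrees, then the finger opening in m, from 0 to 0.0919. A call has exactly 8 rows; each row is the pose to reach, as a shift and turn from the pose commanded when the call began, along the tool's axes at that moment; what a row does not reach only later rows make up. A row lasts 1/8 s, in which the tool goes at most 62.5 mm and 10.7 degrees, less where a joint would pass 70% of its speed; a pose out of reach is approached as far as the arm can. A call with a gripper value outside its range is refused whole. The fingers move at their own pace and stop on an object; FORCE is the grip in N (left out, the last holds). Time passes only in rows, so rows that repeat a pose let the fingers close, or fill a call up. It gives the time, the measured TCP pose, the force, the opening and the grip force at its end, in the units of the state.
- read_state(): the state, without advancing time (a new reading comes with each control period).
- get_image(name): name is "side" or "top" or "wrist"; returns the picture (480x640x3 uint8, red, green, blue); there is no depth.
- get_calibration(name): a dict with "mtx" (3x3 intrinsics, pixels), "k1" (the pictures are not rectified: a ray, as slopes to the right and down, at radius r is drawn at 1 + k1 r^2 times it, then the intrinsics apply), "camera_from_world" (4x4, takes a point from world to camera coordinates). Camera axes: x right, y down, z forward; pixel columns grow to the right and rows downward; lengths in m; the calibration is good to about 2 mm. A picture is of the moment at which its call begins: read the wrist's pose just before it. get_calibration takes no time and is no camera call; for the wrist camera it gives the pose at the moment of the call.
- sign_off(): hands the job in; it is judged then, once.
The state is a dict: "t": time; "q": joint angles; "qvel": joint speeds; "tau": joint torques, N m; "tool_pos": TCP position; "tcp_rot": TCP orientation; "force": force on the tool from outside, world axes, zero at the start; "ft_torque": the same for the moment, N m; "gripper_width": opening from 0.0 (shut) to 1.0 (fully open); "grasp_force": force on a finger pad.
Only numpy, scipy, OpenCV 4.12 (cv2) and the standard library are available. Lean on these libraries where they do the work, as an engineer would, in place of code of your own. Each camera call takes 0.05 s, during which the arm holds its last target. There are 200 camera calls.

### The job

Stand the finned heat sink on the caliper's board between the two jaws, base down and lengthwise along the beam, and let go of it while the jaw is still wide open. Then slide the moving jaw gently by its thumb post until the heat sink with its end plate, whose overall length you do not know, is pressed lightly but truly (a few newtons) against both jaws, without cocking the jaw, then let go and leave it closed and touching at both ends. Leave the other things on the bench alone.

Things in the scene. Friction and masses are not known exactly. Their poses are not given: they have to be found in the camera images.
- caliper: Large caliper fixed on a plywood board (300 x 160 x 12 mm) on the bench. Origin: centre of the board's underside. x: along the beam, the way the jaw opens; y: the way the jaws stick out from the beam; z up. Steel beam 24 mm wide, centred at y = -50 mm, top at z = 28 mm, x = -140 to 140 mm. Jaws reach to y = +46 mm and fill z = 14 to 38 mm. The board's top, where the heat sink is to stand, is z = 12 mm.
- seat (a point): Point on the board's top at caliper x = -40, y = +12, z = 12 mm: 60 mm from the fixed jaw's face, midway along the jaws. A heat sink centred on this y leaves 27 mm for a finger beside the beam.
- fixed_jaw: The fixed steel jaw of the caliper, 22 mm thick, at its low-x end. Origin at caliper x = -100 mm, y = 0, z = 0, directly under its contact face, which looks to caliper +x.
- jaw: Sliding steel jaw with its carriage (60 x 34 mm, top at z = 36 mm). Origin: on the thumb post's axis over the beam's centre line, at bench height; axes as the caliper's when square. Contact face at jaw x = -30 mm. Slides with 4 N of friction, stays where left. It has play: it cocks about the post's axis on a spring of 5 N m/rad; over 0.06 rad (some 8 N on the heat sink's near corner) is too much.
- thumb_post (a point): Centre of the top of the round thumb post on the sliding jaw's carriage: a vertical dark steel pin 18 mm in diameter, plain from z = 40 to 70 mm above the bench, on a collar 28 mm wide (z = 36 to 40 mm). Made to be pinched from above or pushed. A push through its axis does not cock the jaw; pushing out on the jaw, or its contact with the heat sink, does.
- carriage (a joint): Opening between the jaws' contact faces in m: 0 shut, at most 0.165; starts 0.125 to 0.16.
- heatsink: Aluminium heat sink, upright fins on a flat base: 80 mm long (its x) x 46 wide (its y) x 45 high, about 250 g. Origin: centre of the fin block's underside. A dark steel end plate (46 wide, 41 high) stands off its +x end by an amount that differs each time and is not told: overall length 86 to 100 mm, x = -40 to +46..60. Its strap lies on the fins; it does not yield. Long sides are free to grip. Sliding it on the board takes 1 to 3 N.
- transformer: Bystander: small transformer, dark iron core with copper coil, 56 x 48 x 50 mm, 400 g. Origin: centre of underside.
- capacitor: Bystander: black can capacitor standing on the bench, 40 mm diameter, 60 mm high. Origin: centre of underside.
- screwdriver: Bystander: screwdriver with black handle lying on the bench beyond the salvaged parts, about 200 mm long along its x.
- tin: Bystander: open steel tin 100 x 130 x 55 mm standing beside the caliper. Origin: centre of underside.

How it is judged:
By the outcome, as a careful person would: the job done as asked, in the order asked, and still so for the second after the job is handed in, with the robot touching nothing.
It also fails if it takes over 67 s, if anything falls off the work surface, if the arm or the gripper's body presses on something with over 40 N, if the wrist force passes 120 N, or if a joint passes its speed limit or range.

## Working session

There is one attempt and no reset: what is moved stays moved. The work goes in short steps, Python scripts to look and compute and a shell command to move; the robot and the scene stay as the last step left them, time stands still between calls to the robot, and variables do not carry over. Pictures are saved under pics/ and viewed, at most 10 in all, crops included, and the job is handed in when it is done.

```bash
ls; mkdir -p pics; cat > h.py <<'E'
import numpy as np, cv2
from bench import read_state,get_image,get_calibration
def save(name,fn):
    c=get_calibration(name); im=get_image(name); cv2.imwrite('pics/'+fn,im[:,:,::-1]); 
    import pickle; pickle.dump(c,open('pics/'+fn+'.cal','wb')); return im,c
def ray(c,u,v):
    K=np.array(c['mtx']);d=np.array([(u-K[0,2])/K[0,0],(v-K[1,2])/K[1,1]])
    s=d.copy()
    for _ in range(20): s=d/(1+c['k1']*(s@s))
    T=np.array(c['camera_from_world']);R=T[:3,:3]
    return -R.T@T[:3,3], R.T@np.array([s[0],s[1],1])
def onz(c,u,v,z):
    o,d=ray(c,u,v); return o+d*(z-o[2])/d[2]
def proj(c,p):
    T=np.array(c['camera_from_world']);q=T[:3,:3]@np.array(p)+T[:3,3];s=q[:2]/q[2]
    s=s*(1+c['k1']*(s@s));K=np.array(c['mtx']);return K[0,0]*s[0]+K[0,2],K[1,1]*s[1]+K[1,2]
def cal(fn):
    import pickle; return pickle.load(open('pics/'+fn+'.cal','rb'))
E
python3 - <<'E'
from h import *
for n in('top','side'):
    im,c=save(n,n+'0.png')
    print(n,ray(c,320,240))
s=read_state();print(s['t'],s['tool_pos'],s['tcp_rot'],s['force'])
E
```

```text
pics
top (array([0.46265751, 0.05411327, 1.31416802]), array([ 0.09594705,  0.02474637, -0.99513292]))
side (array([0.48727578, 1.09055168, 0.75174011]), array([ 0.0992607 , -0.81832163, -0.56623447]))
0.1 [ 0.28469353 -0.58379398  0.23074528] [-7.49131052e-04  9.74371374e-01  2.24944016e-01 -2.34332006e-04] [ 0.13293722 -0.06997775  0.43565252]
```

View pics/top0.png

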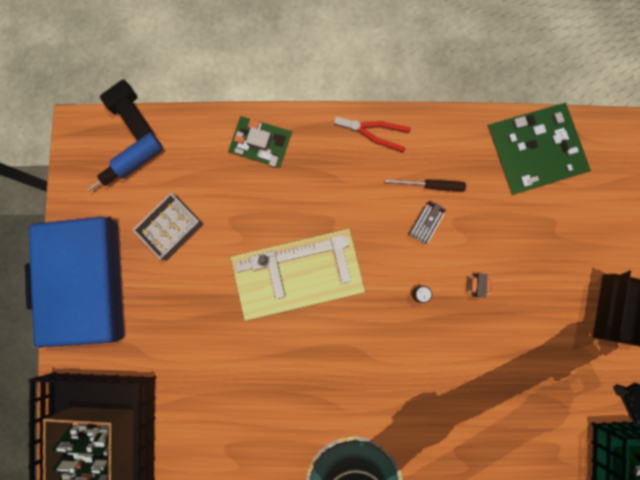

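View pics/side0.png

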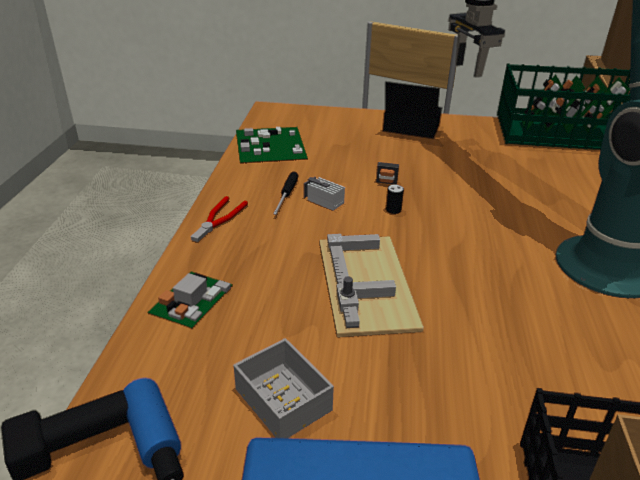

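The top view shows the caliper board with corners about (232,257), (350,230), (364,292) and (246,320). The fixed jaw is on the right at (343,258), the post at (263,260), and the heat sink at (427,222). The side view agrees. Next I'll mask the board and zoom in on the heat sink.

```bash
python3 - <<'E'
from h import *
im=cv2.imread('pics/top0.png');c=cal('top0.png')
hsv=cv2.cvtColor(im,cv2.COLOR_BGR2HSV)
roi=np.zeros(im.shape[:2],np.uint8);roi[215:335,220:380]=1
m=((hsv[...,0]>20)&(hsv[...,0]<40)&(hsv[...,1]>60)&(roi>0)).astype(np.uint8)
pts=cv2.findNonZero(m);r=cv2.minAreaRect(pts);b=cv2.boxPoints(r)
W=[onz(c,*p,0.012)[:2] for p in b];print(b,np.round(W,4));print([np.linalg.norm(W[i]-W[i-1]) for i in range(4)])
# post: dark pixels
m=((hsv[...,2]<75)&(roi>0)).astype(np.uint8);n,l,st,ce=cv2.connectedComponentsWithStats(m)
for i in range(1,n):
    if st[i,4]>15: print('dark',st[i],ce[i],onz(c,*ce[i],.07))
# heat sink: low saturation
roi[:]=0;roi[195:250,400:455]=1
m=((hsv[...,1]<110)&(roi>0)).astype(np.uint8);m=cv2.morphologyEx(m,cv2.MORPH_OPEN,np.ones((3,3)))
r=cv2.minAreaRect(cv2.findNonZero(m));b=cv2.boxPoints(r);W=np.array([onz(c,*p,0.045)[:2] for p in b]);print('hs',b,np.round(W,4),[np.linalg.norm(W[i]-W[i-1]) for i in range(4)],W.mean(0))
a=cv2.resize(im[190:260,390:460],(560,560),interpolation=cv2.INTER_CUBIC)
s=cv2.imread('pics/side0.png');b2=cv2.resize(s[170:215,295:355],(240,180),interpolation=cv2.INTER_CUBIC)
a[:180,:240]=b2
cv2.imwrite('pics/z1.png',a)
E
```

```text
[[229.49356 257.07294]
 [349.09442 228.59657]
 [364.11588 291.6867 ]
 [244.51501 320.1631 ]] [[ 0.5451  0.3075]
 [ 0.6165  0.0157]
 [ 0.4635 -0.0209]
 [ 0.3925  0.2676]]
[np.float64(0.15770921618206768), np.float64(0.3004255112307782), np.float64(0.1573744468841097), np.float64(0.2970933387045053)]
hs [[408.3077  234.46153]
 [428.55386 199.03078]
 [446.86154 209.49232]
 [426.6154  244.92308]] [[ 0.5993 -0.1241]
 [ 0.685  -0.1738]
 [ 0.6599 -0.2175]
 [ 0.5746 -0.1675]] [np.float64(0.0499538041469758), np.float64(0.09900246018587526), np.float64(0.05037735455432782), np.float64(0.09888624711840614)] [ 0.62971189 -0.17072172]
```

View pics/z1.png

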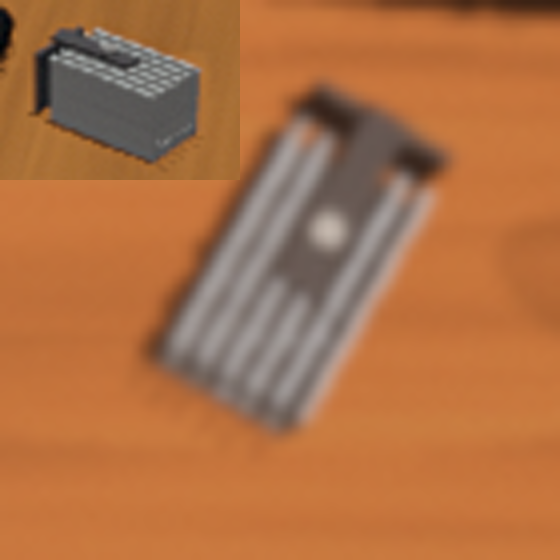

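The zoom shows the heat sink with its dark end plate at the upper end, about (435,205) in the full image. The fin end is at the lower left, about (417,240). Next is the post and the jaw opening.

```bash
python3 - <<'E'
from h import *
im=cv2.imread('pics/top0.png');c=cal('top0.png');g=cv2.cvtColor(im,cv2.COLOR_BGR2GRAY)
C=np.array([.5044,.1425]);a=np.radians(103.8);X=np.array([np.cos(a),np.sin(a)]);Y=np.array([-X[1],X[0]])
roi=np.zeros_like(g);roi[245:275,245:285]=1
ys,xs=np.where((g<90)&(roi>0));u,v=xs.mean(),ys.mean()
p=onz(c,u,v,.065)[:2];print(len(xs),u,v,p,'cal',(p-C)@X,(p-C)@Y)
s=cv2.imread('pics/side0.png');cs=cal('side0.png')
gs=cv2.cvtColor(s,cv2.COLOR_BGR2GRAY);r2=np.zeros_like(gs);r2[270:310,335:365]=1
ys,xs=np.where((gs<70)&(r2>0));print('side',len(xs),xs.mean(),ys.min(),ys.max());q=onz(cs,xs.mean(),ys.min(),.07)[:2];print(q,(q-C)@X,(q-C)@Y)
# sliding jaw and fixed jaw edge: sample along caliper y=+25, z=.038
for z,y in((.038,.03),):
  row=[]
  for x in np.arange(-.13,.1,.002):
    w=C+X*x+Y*y;uu,vv=proj(c,[*w,z]);b=im[int(round(vv)),int(round(uu))];row.append((round(x*1000),int(b[2])-int(b[0])))
  print(row)
for n,pp in(('top',c),('side',cs)):
  print(n,[np.round(proj(pp,[.6225+dx*.8605+dy*.502,-.1665-dx*.502+dy*.8605,z]),1).tolist() for dx,dy,z in((-.04,.023,0),(-.04,-.023,0),(-.04,.023,.045),(-.04,-.023,.045),(.04,.023,.045))])
E
```

```text
33 264.1818181818182 260.6363636363636 [0.53396205 0.21522882] cal 0.06357790959170201 -0.04605697740723973
side 231 346.28138528138527 272 309
[0.54357578 0.20343106] 0.049827507865349945 -0.05257904072942389
[(-130, 73), (-128, 71), (-126, 63), (-124, 63), (-122, 44), (-120, 25), (-118, 18), (-116, 18), (-114, 18), (-112, 18), (-110, 18), (-108, 18), (-106, 20), (-104, 23), (-102, 23), (-100, 39), (-98, 70), (-96, 80), (-94, 76), (-92, 76), (-90, 73), (-88, 72), (-86, 71), (-84, 71), (-82, 70), (-80, 70), (-78, 71), (-76, 71), (-74, 71), (-72, 71), (-70, 70), (-68, 71), (-66, 71), (-64, 71), (-62, 70), (-60, 71), (-58, 71), (-56, 71), (-54, 71), (-52, 70), (-50, 70), (-48, 71), (-46, 71), (-44, 71), (-42, 70), (-40, 70), (-38, 70), (-36, 70), (-34, 70), (-32, 70), (-30, 69), (-28, 70), (-26, 70), (-24, 70), (-22, 70), (-20, 69), (-18, 69), (-16, 70), (-14, 70), (-12, 70), (-10, 70), (-8, 69), (-6, 70), (-4, 69), (-2, 69), (0, 69), (2, 67), (4, 70), (6, 70), (8, 68), (10, 68), (12, 68), (14, 70), (16, 69), (18, 70), (20, 70), (22, 68), (24, 69), (26, 70), (28, 68), (30, 69), (32, 69), (34, 66), (36, 52), (38, 31), (40, 21), (42, 21), (44, 20), (46, 21), (48, 21), (50, 19), (52, 19), (54, 19), (56, 20), (58, 28), (60, 47), (62, 66), (64, 66), (66, 74), (68, 71), (70, 69), (72, 67), (74, 67), (76, 70), (78, 69), (80, 69), (82, 68), (84, 68), (86, 69), (88, 69), (90, 68), (92, 68), (94, 68), (96, 69), (98, 69)]
top [[406.8, 236.3], [422.9, 245.7], [409.4, 234.3], [426.1, 244.1], [425.8, 205.8]]
side [[335.1, 210.5], [346.1, 203.0], [335.6, 194.4], [346.9, 187.1], [309.5, 184.0]]
```

The frame checks out: the fixed jaw face reads at x = -100 mm. The opening is about 137 mm, and the post is near caliper x = 67 mm. Moving above the heat sink.

```bash
python3 -m handwheel '0.03 -0.014 0 -10 0.09;0.085 -0.04 0 -20 0.09;0.14 -0.065 0 -30 0.09;0.195 -0.091 0 -40 0.09;0.25 -0.117 0 -50 0.09;0.305 -0.142 0 -60 0.09;0.36 -0.168 0 -70 0.09;0.4 -0.187 0 -80 0.09'; python3 - <<'E'
from h import *
s=read_state();q=s['tcp_rot'];w,x,y,z=q
tx=np.array([1-2*(y*y+z*z),2*(x*y+w*z)]);ty=np.array([2*(x*y-w*z),1-2*(x*x+z*z)])
d=np.array([.6225,-.1665])-np.array(s['tool_pos'])[:2]
print(s['t'],s['tool_pos'],s['q'],tx,ty,'need',d@tx,d@ty,'ty ang',np.degrees(np.arctan2(ty[1],ty[0])))
E
```

```text
t: 1.1
tool_pos: [0.5638, -0.2379, 0.2314]
tcp_rot: [-0.0, 0.599, 0.801, 0.0]
force: [0.5, -0.6, 0.4]
gripper_width: 0.98
grasp_force: 0.0
1.1 [ 0.56379023 -0.23791888  0.23138494] [ 0.66815017  0.44712897 -0.42895032  1.67828192  0.20660555  1.0615262
  0.46249704] [-0.28342391  0.95899444] [0.95899473 0.28342383] need 0.05185055442534269 0.0765441705103895 ty ang 16.4646569222936
```

```bash
python3 -m handwheel '0.009 0.013 0 -8 0.09;0.021 0.031 0 -16 0.09;0.033 0.049 0 -24 0.09;0.045 0.066 0 -33 0.09;0.052 0.077 0 -43.3 0.09;0.052 0.077 0 -43.3 0.09;0.052 0.077 0 -43.3 0.09;0.052 0.077 0 -43.3 0.09'; python3 - <<'E'
from h import *
im,c=save('wrist','w1.png')
s=read_state();print(s['tool_pos'],s['tcp_rot'],s['q'][6])
for dx,dy in((-.04,.023),(-.04,-.023),(.04,-.023),(.04,.023)):
  p=[.6225+dx*.8605+dy*.502,-.1665-dx*.502+dy*.8605,.045];print(np.round(proj(c,p)))
E
```

```text
t: 2.1
tool_pos: [0.6217, -0.1705, 0.2315]
tcp_rot: [-0.0, 0.266, 0.964, -0.0]
force: [-0.1, -0.0, -0.2]
gripper_width: 0.978
grasp_force: 0.0
[ 0.62179675 -0.17043758  0.2316147 ] [-2.24220002e-05  2.65848654e-01  9.64014722e-01 -3.30367706e-04] 0.9965694661319573
[342. 175.]
[290. 175.]
[292. 260.]
[341. 260.]
```

View pics/w1.png

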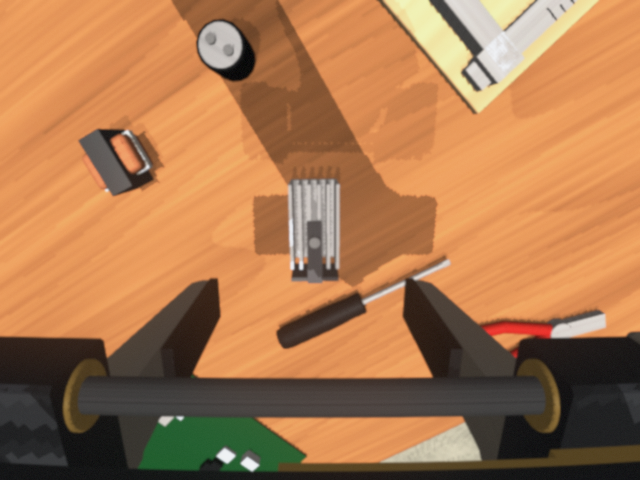

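The wrist view shows the fin end edge at (290–339, 180) and the end plate's outer edge at (292–337, 281). The sides are parallel to the image columns, so the angle is right.

```bash
python3 - <<'E'
from h import *
c=cal('w1.png')
A=onz(c,290,180,.045);B=onz(c,339,180,.045);D=onz(c,292,280.5,.044);E=onz(c,337.5,280.5,.044)
f=(A+B)/2;p=(D+E)/2;u=(p-f)/np.linalg.norm((p-f)[:2]);print(np.linalg.norm(A-B),np.linalg.norm(D-E),'L',np.linalg.norm((p-f)[:2]),np.degrees(np.arctan2(u[1],u[0])))
o=f+.04*u;print('origin',o)
s=read_state();w,x,y,z=s['tcp_rot'];
tx=np.array([1-2*(y*y+z*z),2*(x*y+w*z)]);ty=np.array([2*(x*y-w*z),1-2*(x*x+z*z)])
d=o[:2]-np.array(s['tool_pos'])[:2];print(s['tool_pos'],'need',d@tx,d@ty,np.degrees(np.arctan2(ty[1],ty[0])))
E
```

```text
0.04372086795742137 0.043812925380560835 L 0.09633953405847835 -30.553105060624496
origin [ 0.62577558 -0.17008385  0.0445848 ]
[ 0.62179675 -0.17043758  0.2316147 ] need -0.003235108781752113 0.002343125684483781 59.1652236807897
```

```bash
python3 -m handwheel '-0.002 0.002 0.02 0 0.09;-0.0035 0.003 0.05 0 0.09;-0.0035 0.003 0.085 0 0.09;-0.0035 0.003 0.12 0 0.09;-0.0035 0.003 0.15 0 0.09;-0.0035 0.003 0.175 0 0.09;-0.0035 0.003 0.19 0 0.09;-0.0035 0.003 0.1995 0 0.09' 15; python3 -m handwheel '0 0 0 0 0.09;0 0 0 0 0.08;0 0 0 0 0.065;0 0 0 0 0.05;0 0 0 0 0.04;0 0 0 0 0.04;0 0 0 0 0.04;0 0 0 0 0.04' 15
```

```text
t: 3.15
tool_pos: [0.6263, -0.1687, 0.0308]
tcp_rot: [-0.001, 0.265, 0.964, 0.0]
force: [-0.0, 0.6, 0.1]
gripper_width: 0.98
grasp_force: 0.0
t: 4.15
tool_pos: [0.6266, -0.1691, 0.0322]
tcp_rot: [-0.0, 0.265, 0.964, -0.0]
force: [-1.7, -1.0, 3.6]
gripper_width: 0.498
grasp_force: 15.0
```

```bash
python3 -m handwheel '0 0 -0.005 0 0.04;0 0 -0.02 0 0.04;0 0 -0.04 0 0.04;0 0 -0.06 0 0.04;0 0 -0.08 0 0.04;0 0 -0.095 0 0.04;0 0 -0.1 0 0.04;0 0 -0.1 0 0.04' 25; python3 -m handwheel '0.011 0.008 0 2 0.04;0.036 0.025 0 6 0.04;0.068 0.048 0 12 0.04;0.102 0.071 0 18 0.04;0.136 0.095 0 24.5 0.04;0.17 0.119 0 31 0.04;0.204 0.142 0 37 0.04;0.231 0.161 0 42 0.04'; python3 - <<'E'
from h import *
s=read_state();w,x,y,z=s['tcp_rot'];
tx=np.array([1-2*(y*y+z*z),2*(x*y+w*z)]);ty=np.array([2*(x*y-w*z),1-2*(x*x+z*z)])
d=np.array([.4999,.1105])-np.array(s['tool_pos'])[:2];print(s['tool_pos'],'need',d@tx,d@ty,np.degrees(np.arctan2(ty[1],ty[0])),s['qvel'])
E
```

```text
t: 5.15
tool_pos: [0.6266, -0.1689, 0.1322]
tcp_rot: [0.0, 0.265, 0.964, -0.0]
force: [0.5, -0.6, -2.3]
gripper_width: 0.5
grasp_force: 25.0
t: 6.15
tool_pos: [0.5089, 0.0891, 0.1314]
tcp_rot: [-0.001, 0.593, 0.805, -0.0]
force: [0.6, 0.1, -2.9]
gripper_width: 0.5
grasp_force: 25.0
[0.50889818 0.08910913 0.13141079] need 0.023094839236939006 -0.0022726017341904007 17.19431612695321 [-0.52704593 -0.12283625  0.08868527  0.16600512 -0.09191002 -0.08642908
 -1.10491539]
```

```bash
python3 -m handwheel '0.013 -0.001 0 2 0.04;0.021 -0.002 0 3 0.04;0.025 -0.003 0 3.5 0.04;0.025 -0.003 0 3.5 0.04;0.025 -0.003 0 3.5 0.04;0.025 -0.003 0 3.5 0.04;0.025 -0.003 0 3.5 0.04;0.025 -0.003 0 3.5 0.04'; python3 - <<'E'
from h import *
s=read_state();w,x,y,z=s['tcp_rot'];
tx=np.array([1-2*(y*y+z*z),2*(x*y+w*z)]);ty=np.array([2*(x*y-w*z),1-2*(x*x+z*z)])
d=np.array([.4999,.1105])-np.array(s['tool_pos'])[:2];print(s['tool_pos'],'need',d@tx,d@ty,np.degrees(np.arctan2(ty[1],ty[0])))
im,c=save('wrist','w2.png')
im,c2=save('top','t2.png'); 
a=cv2.resize(im[215:335,220:380],(640,480),interpolation=cv2.INTER_CUBIC)
cv2.imwrite('pics/w2t.png',np.hstack([cv2.imread('pics/w2.png')[:,:,:],a[:,:,::-1]])[:, :][::1]) 
b=cv2.imread('pics/w2t.png');cv2.imwrite('pics/w2t.png',cv2.resize(b,(800,300)))
E
```

```text
t: 7.15
tool_pos: [0.5, 0.1104, 0.1321]
tcp_rot: [0.0, 0.617, 0.787, -0.0]
force: [0.7, 0.5, -2.0]
gripper_width: 0.498
grasp_force: 25.0
[0.500041   0.11039939 0.13205962] need 0.0001313204427209224 -0.00011296192589944273 13.788011292436824
```

View pics/w2.png

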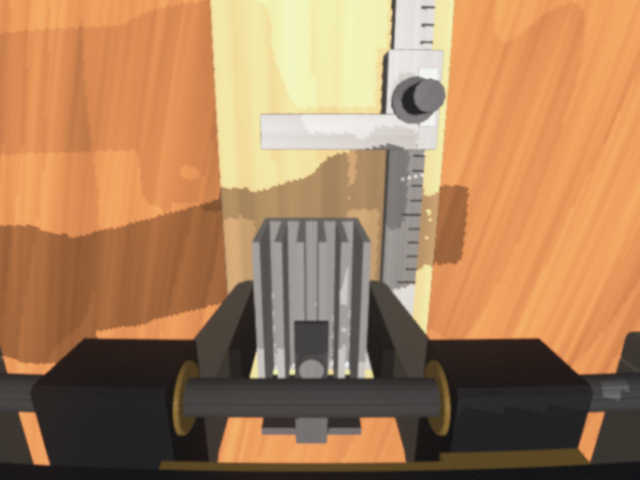

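The wrist view shows the held heat sink hanging level. The moving jaw's face edge runs from (262,148) to (436,150), the post top is at (430,96), and the beam's left edge runs along x≈386–390. I'll refine the caliper frame from these.

```bash
python3 - <<'E'
from h import *
c=cal('w2.png')
C=np.array([.5044,.1425]);a=np.radians(103.8);X=np.array([np.cos(a),np.sin(a)]);Y=np.array([-X[1],X[0]])
f=lambda u,v,z:np.round(1000*np.array([(onz(c,u,v,z)[:2]-C)@X,(onz(c,u,v,z)[:2]-C)@Y]),1)
print('jaw face',f(262,149,.038),f(380,149,.038),'tip',f(261,130,.038))
print('beam',f(383.5,275,.028),f(390,160,.028),'post',f(430,96,.07))
im=cv2.imread('pics/w2.png');h=cv2.cvtColor(im,cv2.COLOR_BGR2HSV)
for v in (20,60,90): # board edges
  r=h[v,:,0];m=np.where((r>20)&(r<40)&(h[v,:,1]>40))[0];print(v,m.min(),m.max(),f(m.min(),v,.012),f(m.max(),v,.012))
for v in(160,180):
  print(v,[int(x) for x in im[v,375:435:2,0]])
E
```

```text
jaw face [36.7 43.3] [ 36.8 -31.9] tip [48.4 43.5]
beam [-52.6 -40.6] [ 29.3 -40.7] post [ 66.1 -52.2]
20 212 452 [119.1  77. ] [119.7 -80.7]
60 214 449 [94.4 77.1] [ 94.9 -80.7]
90 216 446 [75.3 76.8] [ 75.7 -80.1]
160 [95, 98, 98, 97, 98, 82, 69, 103, 119, 122, 123, 120, 121, 118, 116, 118, 121, 133, 150, 147, 145, 145, 147, 147, 147, 160, 165, 165, 165, 168]
180 [95, 98, 98, 98, 95, 73, 83, 115, 118, 121, 121, 118, 119, 152, 162, 126, 141, 161, 150, 146, 146, 146, 146, 147, 156, 161, 163, 165, 166, 168]
```

```bash
python3 -m handwheel '0 0.002 0.006 0 0.04;0 0.002 0.022 0 0.04;0 0.002 0.04 0 0.04;0 0.002 0.058 0 0.04;0 0.002 0.072 0 0.04;0 0.002 0.081 0 0.04;0 0.002 0.0855 0 0.04;0 0.002 0.0855 0 0.04'; python3 -m handwheel '0 0 0.0005 0 0.04;0 0 0.001 0 0.04;0 0 0.0015 0 0.04;0 0 0.002 0 0.04;0 0 0.0025 0 0.04;0 0 0.0025 0 0.04;0 0 0.0025 0 0.04;0 0 0.0025 0 0.04'
```

```text
t: 8.25
tool_pos: [0.502, 0.1111, 0.0465]
tcp_rot: [0.0, 0.617, 0.787, 0.0]
force: [-0.1, 0.1, -2.2]
gripper_width: 0.5
grasp_force: 25.0
t: 9.25
tool_pos: [0.502, 0.111, 0.0442]
tcp_rot: [0.0, 0.617, 0.787, -0.0]
force: [-1.0, -0.2, 0.5]
gripper_width: 0.496
grasp_force: 25.0
```

```bash
python3 -m handwheel '0 0 0 0 0.047;0 0 0 0 0.05;0 0 0 0 0.053;0 0 0 0 0.055;0 0 0 0 0.055;0 0 0 0 0.055;0 0 -0.003 0 0.055;0 0 -0.008 0 0.055'; python3 -m handwheel '0 0 -0.012 0 0.055;0 0 -0.03 0 0.055;0 0 -0.05 0 0.055;0 0 -0.07 0 0.055;0 0 -0.085 0 0.055;0 0 -0.095 0 0.055;0 0 -0.1 0 0.055;0 0 -0.1 0 0.055'; python3 - <<'E'
from h import *
im,c=save('wrist','w3.png');s=read_state();print(s['tool_pos'],s['force'])
E
```

```text
t: 10.25
tool_pos: [0.5018, 0.111, 0.0523]
tcp_rot: [-0.0, 0.617, 0.787, -0.0]
force: [0.3, -0.3, -0.2]
gripper_width: 0.599
grasp_force: 0.0
t: 11.25
tool_pos: [0.5019, 0.1109, 0.1521]
tcp_rot: [0.0, 0.617, 0.787, -0.0]
force: [-0.0, -0.3, -0.2]
gripper_width: 0.598
grasp_force: 0.0
[0.50169268 0.11087683 0.151712  ] [ 0.18766808 -0.36534961 -0.03118315]
```

View pics/w3.png

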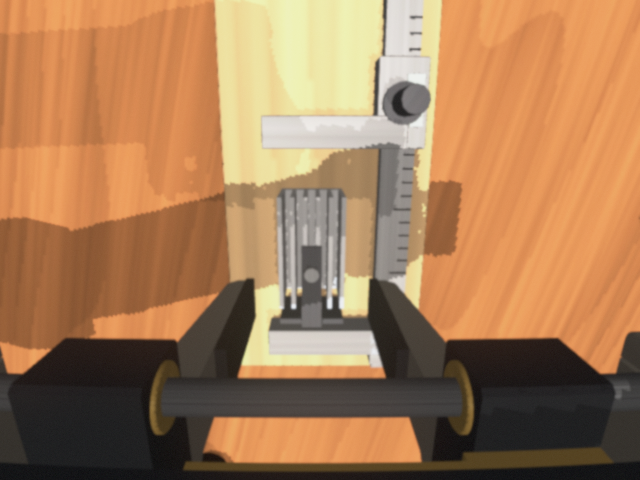

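Standing upright and square: the fin end is at (278–344, 190) and the fixed jaw's inner edge is at row ≈320. I'll check the clearances at both ends and work out the move to the post.

```bash
python3 - <<'E'
from h import *
c=cal('w3.png')
a=np.radians(103.8);X=np.array([np.cos(a),np.sin(a)]);Y=np.array([-X[1],X[0]]);C=np.array([.5044,.1425])-Y*.0023
f=lambda u,v,z:np.round(1000*np.array([(onz(c,u,v,z)[:2]-C)@X,(onz(c,u,v,z)[:2]-C)@Y]),1)
print('fin end',f(278,190,.045),f(344,190,.045));print('plate strap end',f(311,327,.045),'fixed edge',f(275,319,.038),'dark',f(300,309,.041))
print('jaw',f(265,149,.038),f(372,149,.038),'post',f(411,98,.07))
p=C+X*.0668-Y*.05;s=read_state();d=p-np.array(s['tool_pos'])[:2];print('post',p,'need world',d,'toolx',d@X,'tooly',d@-Y)
E
```

```text
fin end [ 8.7 35.2] [  8.7 -10.3]
plate strap end [-96.1  12.4] fixed edge [-93.   40.5] dark [-82.9  20.8]
jaw [36.1 44.1] [ 36.1 -29.6] post [ 66.8 -46.5]
post [0.53925629 0.21984707] need world [0.03756361 0.10897024] toolx 0.09686455646685811 tooly 0.062472358757247735
```

```bash
python3 -m handwheel '0.006 0.004 0 -10 0.06;0.02 0.013 0 -20 0.06;0.037 0.024 0 -30 0.06;0.055 0.035 0 -40 0.06;0.073 0.047 0 -50 0.06;0.087 0.056 0 -60 0.06;0.095 0.061 0 -70 0.06;0.097 0.0625 0 -80 0.06'; python3 -m handwheel '0 0 0 -6 0.06;0 0 0 -10 0.06;0 0 0 -10 0.06;0 0 0 -10 0.06;0 0 0 -10 0.06;0 0 0 -10 0.06;0 0 0 -10 0.06;0 0 0 -10 0.06';python3 - <<'E'
from h import *
s=read_state();w,x,y,z=s['tcp_rot']
print(s['q'],np.degrees(np.arctan2(1-2*(x*x+z*z),2*(x*y-w*z))),s['tool_pos'])
im,c=save('wrist','w4.png');print(proj(c,[.5393,.2198,.07]))
E
```

```text
t: 12.3
tool_pos: [0.5391, 0.2209, 0.1512]
tcp_rot: [-0.001, -0.037, 0.999, 0.0]
force: [0.0, 0.3, -0.3]
gripper_width: 0.651
grasp_force: 0.0
t: 13.3
tool_pos: [0.5395, 0.2201, 0.1521]
tcp_rot: [0.0, -0.12, 0.993, -0.0]
force: [0.0, -0.6, -1.1]
gripper_width: 0.653
grasp_force: 0.0
[ 0.15081801  0.59976402 -0.80189024  1.79955731  0.51622435  0.96490114
  0.94343372] 103.79281262549445 [0.53953183 0.22012506 0.15211306]
(np.float64(311.8363269824811), np.float64(255.47390548913862))
```

View pics/w4.png

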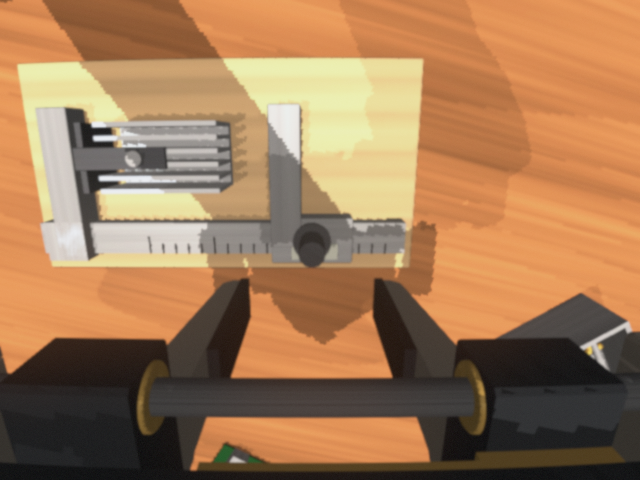

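The wrist view shows the post top at (312,250), between the fingers (x 250–375), with a projected position of (312,255). So the post sits about 3 mm further toward +tool x. Descending around it.

```bash
python3 -m handwheel '0.001 0 0.008 0 0.05;0.002 0 0.025 0 0.05;0.003 0 0.042 0 0.045;0.003 0 0.058 0 0.045;0.003 0 0.072 0 0.045;0.003 0 0.083 0 0.045;0.003 0 0.09 0 0.045;0.003 0 0.09 0 0.045'; python3 -m handwheel '0 -0.002 0 0 0.045;0 -0.004 0 0 0.045;0 -0.006 0 0 0.045;0 -0.008 0 0 0.045;0 -0.010 0 0 0.045;0 -0.012 0 0 0.045;0 -0.014 0 0 0.045;0 -0.016 0 0 0.045'
```

```text
t: 14.35
tool_pos: [0.5364, 0.2194, 0.0617]
tcp_rot: [-0.0, -0.12, 0.993, -0.0]
force: [-0.5, -0.1, -0.0]
gripper_width: 0.491
grasp_force: 0.0
t: 15.35
tool_pos: [0.54, 0.2053, 0.0621]
tcp_rot: [0.0, -0.121, 0.993, 0.001]
force: [-0.6, 5.3, -1.7]
gripper_width: 0.488
grasp_force: 2.1
```

```bash
python3 -m handwheel '0 -0.002 0 0 0.045;0 -0.004 0 0 0.045;0 -0.006 0 0 0.045;0 -0.008 0 0 0.045;0 -0.010 0 0 0.045;0 -0.012 0 0 0.045;0 -0.014 0 0 0.045;0 -0.016 0 0 0.045'; python3 -m handwheel '0 -0.0005 0 0 0.045;0 -0.001 0 0 0.045;0 -0.0015 0 0 0.045;0 -0.002 0 0 0.045;0 -0.0025 0 0 0.045;0 -0.003 0 0 0.045;0 -0.0035 0 0 0.045;0 -0.004 0 0 0.045';python3 - <<'E'
from h import *
im,c=save('wrist','w5.png')
E
```

```text
t: 16.35
tool_pos: [0.5443, 0.1882, 0.0621]
tcp_rot: [0.0, -0.12, 0.993, -0.0]
force: [-1.0, 3.5, -0.1]
gripper_width: 0.491
grasp_force: 2.1
t: 17.35
tool_pos: [0.5452, 0.1844, 0.0621]
tcp_rot: [-0.0, -0.12, 0.993, 0.0]
force: [-1.0, 4.0, 0.5]
gripper_width: 0.492
grasp_force: 2.0
```

View pics/w5.png

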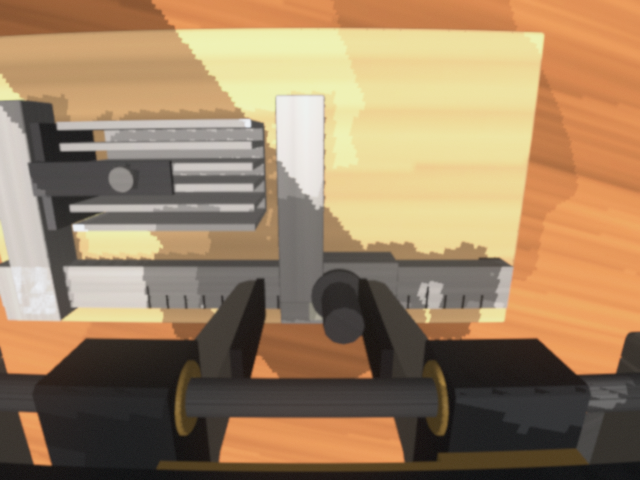

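The jaw is square and its face (column 277) is about 5 mm short of the fin end (column 265). Sliding force is ~4 N. I'll continue in slow steps.

```bash
for i in 1 2; do python3 -m handwheel '0 -0.0005 0 0 0.045;0 -0.001 0 0 0.045;0 -0.0015 0 0 0.045;0 -0.002 0 0 0.045;0 -0.0025 0 0 0.045;0 -0.003 0 0 0.045;0 -0.0035 0 0 0.045;0 -0.004 0 0 0.045' | grep -E 'tool_pos|force'; done
```

```text
tool_pos: [0.5461, 0.1805, 0.0621]
force: [-1.5, 3.6, -0.1]
grasp_force: 2.0
tool_pos: [0.5471, 0.1766, 0.0621]
force: [-1.3, 4.7, 0.2]
grasp_force: 2.0
```

```bash
for i in 1 2; do python3 -m handwheel '0 -0.0003 0 0 0.045;0 -0.0006 0 0 0.045;0 -0.0009 0 0 0.045;0 -0.0012 0 0 0.045;0 -0.0015 0 0 0.045;0 -0.0018 0 0 0.045;0 -0.0021 0 0 0.045;0 -0.0024 0 0 0.045' | grep -E 'tool_pos|force'; done
```

```text
tool_pos: [0.5476, 0.1748, 0.0621]
force: [-1.4, 4.6, -0.4]
grasp_force: 2.6
tool_pos: [0.5482, 0.1725, 0.0621]
force: [-0.9, 4.3, -0.6]
grasp_force: 2.7
```

```bash
python3 - <<'E'
from h import *
im,c=save('wrist','w6.png')
E
```

```text
(no output)
```

View pics/w6.png

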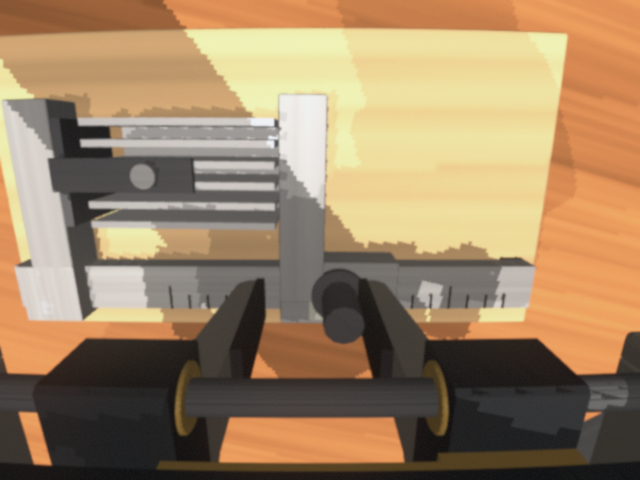

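The jaw now touches the fin end (column 279) and is pushing the heat sink. Pad force rose from 2.0 to 2.65, about half the push. I'll continue slowly until it rises against the fixed jaw.

```bash
for i in 1 2; do python3 -m handwheel '0 -0.0003 0 0 0.045;0 -0.0006 0 0 0.045;0 -0.0009 0 0 0.045;0 -0.0012 0 0 0.045;0 -0.0015 0 0 0.045;0 -0.0018 0 0 0.045;0 -0.0021 0 0 0.045;0 -0.0024 0 0 0.045' | grep -E 'tool_pos|force'; done
```

```text
tool_pos: [0.5488, 0.1702, 0.0621]
force: [-1.6, 4.9, 0.6]
grasp_force: 2.7
tool_pos: [0.5494, 0.1679, 0.0621]
force: [0.1, 4.7, -0.7]
grasp_force: 2.7
```

```bash
python3 -m handwheel '0 -0.0002 0 0 0.045;0 -0.0004 0 0 0.045;0 -0.0006 0 0 0.045;0 -0.0008 0 0 0.045;0 -0.001 0 0 0.045;0 -0.0012 0 0 0.045;0 -0.0012 0 0 0.045;0 -0.0012 0 0 0.045' | grep -E 'tool_pos|force'
```

```text
tool_pos: [0.5497, 0.1667, 0.0621]
force: [-0.9, 4.8, -1.0]
grasp_force: 2.7
```

```bash
for i in 1 2; do python3 -m handwheel '0 -0.0002 0 0 0.045;0 -0.0004 0 0 0.045;0 -0.0006 0 0 0.045;0 -0.0008 0 0 0.045;0 -0.001 0 0 0.045;0 -0.0012 0 0 0.045;0 -0.0012 0 0 0.045;0 -0.0012 0 0 0.045' | grep -E 'tool_pos|force'; done
```

```text
tool_pos: [0.55, 0.1655, 0.0621]
force: [-1.2, 5.0, -1.2]
grasp_force: 2.7
tool_pos: [0.5502, 0.1644, 0.0621]
force: [-1.0, 6.1, -0.9]
grasp_force: 2.7
```

```bash
for i in 1 2; do python3 -m handwheel '0 -0.0002 0 0 0.045;0 -0.0004 0 0 0.045;0 -0.0006 0 0 0.045;0 -0.0008 0 0 0.045;0 -0.001 0 0 0.045;0 -0.0012 0 0 0.045;0 -0.0012 0 0 0.045;0 -0.0012 0 0 0.045' | grep -E '^t:|tool_pos|force'; done
```

```text
t: 27.45
tool_pos: [0.5505, 0.1632, 0.0621]
force: [-1.2, 5.3, -1.0]
grasp_force: 2.7
t: 28.45
tool_pos: [0.5508, 0.162, 0.0621]
force: [-1.4, 5.3, -0.5]
grasp_force: 2.7
```

```bash
for i in 1 2; do python3 -m handwheel '0 -0.0002 0 0 0.045;0 -0.0004 0 0 0.045;0 -0.0006 0 0 0.045;0 -0.0008 0 0 0.045;0 -0.001 0 0 0.045;0 -0.0012 0 0 0.045;0 -0.0012 0 0 0.045;0 -0.0012 0 0 0.045' | grep -E '^t:|tool_pos|force'; done; python3 - <<'E'
from h import *
im,c=save('wrist','w7.png')
E
```

```text
t: 29.45
tool_pos: [0.5511, 0.1609, 0.0621]
force: [-1.1, 5.7, 0.1]
grasp_force: 2.7
t: 30.45
tool_pos: [0.5512, 0.1607, 0.0621]
force: [-1.6, 7.4, -1.3]
grasp_force: 3.5
```

```bash
python3 -m handwheel '0 0 0 0 0.045;0 0 0 0 0.045;0 0 0 0 0.045;0 0 0 0 0.045;0 0 0 0 0.045;0 0 0 0 0.045;0 0 0 0 0.045;0 0 0 0 0.045' | grep -E '^t:|tool_pos|force'; python3 - <<'E'
from h import *
for i in range(4):
    s=read_state();print(s['t'],np.round(s['tool_pos'],5),np.round(s['force'],2),s['grasp_force']);get_image('top')
E
```

```text
t: 31.5
tool_pos: [0.5512, 0.1606, 0.0621]
force: [-0.3, 7.0, -1.3]
grasp_force: 3.5
31.5 [0.55119 0.16062 0.06209] [-0.34  6.97 -1.32] 3.5457808524370193
31.55 [0.5512  0.16061 0.06209] [-0.94  7.14 -0.89] 3.545967936515808
31.6 [0.55118 0.16065 0.06209] [-0.85  6.93 -1.05] 3.5456138849258423
31.65 [0.55117 0.16063 0.06207] [-0.43  7.75 -1.88] 3.54585237801075
```

```bash
python3 -m handwheel '0 -0.0001 0 0 0.045;0 -0.0002 0 0 0.045;0 -0.0003 0 0 0.045;0 -0.0004 0 0 0.045;0 -0.0005 0 0 0.045;0 -0.0006 0 0 0.045;0 -0.0006 0 0 0.045;0 -0.0006 0 0 0.045' | grep -E '^t:|tool_pos|force'
```

```text
t: 32.7
tool_pos: [0.5513, 0.1604, 0.0621]
force: [-1.1, 8.0, -1.6]
grasp_force: 3.9
```

Total push is about 8 N, which puts about 4 N on the heat sink. Backing off and rising.

```bash
python3 -m handwheel '0 0.0005 0 0 0.045;0 0.001 0 0 0.045;0 0.002 0 0 0.045;0 0.004 0 0 0.045;0 0.007 0 0 0.045;0 0.011 0 0 0.045;0 0.014 0 0 0.045;0 0.014 0 0 0.045'; python3 -m handwheel '0 0 -0.005 0 0.045;0 0 -0.02 0 0.045;0 0 -0.04 0 0.045;0 0 -0.06 0 0.045;0 0 -0.08 0 0.045;0 0 -0.095 0 0.045;0 0 -0.1 0 0.045;0 0 -0.1 0 0.045'; python3 - <<'E'
from h import *
im,c=save('wrist','w8.png')
a=np.radians(103.8);X=np.array([np.cos(a),np.sin(a)]);Y=np.array([-X[1],X[0]]);C=np.array([.5044,.1425])-Y*.0023
import math
for x,y,z in((-.1,.046,.038),(-.1,-.03,.038),(-.009,.046,.038)):
  print(proj(c,[*(C+X*x+Y*y),z]))
cv2.imwrite('pics/w8z.png',cv2.resize(im[40:300,60:400,::-1],(780,596),interpolation=cv2.INTER_CUBIC))
E
```

```text
t: 33.7
tool_pos: [0.5481, 0.1724, 0.0621]
tcp_rot: [-0.0, -0.12, 0.993, -0.0]
force: [0.1, -0.5, -0.3]
gripper_width: 0.488
grasp_force: 0.0
t: 34.7
tool_pos: [0.5482, 0.172, 0.1621]
tcp_rot: [0.0, -0.12, 0.993, -0.0]
force: [-0.7, -0.5, -0.5]
gripper_width: 0.489
grasp_force: 0.0
(np.float64(144.3551755847924), np.float64(111.13532553399838))
(np.float64(155.28206644001048), np.float64(216.7050256579631))
(np.float64(273.1746484405956), np.float64(109.88337341436946))
```

View pics/w8z.png

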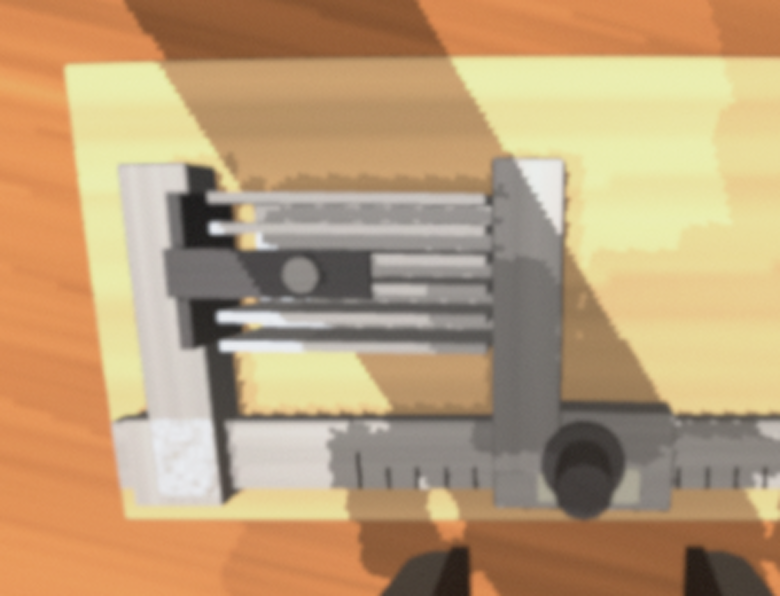

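The close-up shows the end plate against the fixed jaw (crop column ≈180–200) and the fin end against the moving jaw (≈492). The jaw looks square and the gripper is clear. Handing in.

```bash
python3 -c "from bench import sign_off;print(sign_off())"
```

```text
the job is handed in; nothing more can be done
None
```

The heat sink stands base down between the jaws, released while they were wide open, then closed on at both ends with roughly 3–4 N by force reading; the jaw looked square and the robot was clear when I handed in at about 35 s.

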